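Clamp the mouse that fits into the click-test jig

TASK

Lift the handle of the toggle clamp on the grey jig to open it fully, lay in the jig's nest the one mouse of the three to the right of the dark case that goes down flat between the white locators, with its nose (the button end) pointing away from the clamp, and then push the handle down over centre, fully home on its stop, so that the pad holds the mouse down. Leave the other two mice lying flat on the desk, off the jig, and do not shift the load cell, the mug or the webcam.

Things in the scene. Friction and masses are not known exactly. Their poses are not given: they have to be found in the camera images.
- clamp_jig: Fixed hold-down jig: grey tooling plate 240 x 110 x 12 mm on the desk. Origin on the desk under the nest's centre; x runs from the clamp along the nest (the mouse's nose must point to +x), y across, z up. Plate: x -165 to +75, y -55 to +55. The clamp stands on a riser at x -151 to -75, |y| below 25 mm; its two pivots (x -88 and -130) are 70.5 mm above the desk.
- nest (a point): Nest centre on the plate's top, 12 mm above the desk; axes as clamp_jig. A seated mouse has its origin here, 2 mm play each way. White blocks 13 mm high bound it: end stops 28 mm wide, inner faces at x +-56; side blocks at x -47 to -29 (inner faces y +-28) and x +29 to +47 (inner faces y +-29), 14 mm thick. From x -29 to +29 the sides are open for fingers.
- clamp_handle (a joint): Handle angle, rad: 0 = shut on its stop, handle nearly level; grows as it is lifted, 1.2 = fully open, handle 15 degrees short of upright. Linkage in line (dead centre) at 0.085, locked over centre below that. Starts at 0 to about 0.2 over the empty nest. Stays where left (friction under 1 N at the grip); on the mouse the pad touches at about 0.25 and going home takes up to 5 N.
- handle_hinge (a point): Centre of the handle's fixed pivot: jig x -130, y 0, 70.5 mm above the desk; axes as clamp_jig. The handle swings about it in the jig's x-z plane.
- handle_grip (a point): Centre of the handle's black rubber sleeve (16 x 16 mm section, 56 mm long, ending 116 mm from the hinge; towards the hinge a steel strap 12 mm high, 10 mm wide). At joint angle h it lies 88 mm from handle_hinge, in the direction (174 degrees - h) measured from the jig's +x towards up: shut, it points to -x and 6 degrees up.
- clamp_pad: Sprung spindle with a black rubber tip 17 mm across, at the end of the clamp arm, 73 mm from the arm's pivot. Origin in the arm bar; the tip's face is 24 mm along its -z. Shut, it comes down at jig x -15, y 0, on the mouse's hump, with about 10 N, and bars the nest. Fully open, the arm is upright (top 155 mm above the desk) and the tip points to +x, reaching jig x -64.
- mouse_a: Dark grey mouse, smallest of the three: 108 x 55 x 37 mm, 85 g; the one that goes between the end stops. Origin in the centre of its underside; x runs to the nose (button end, low), z up. Its hump is 15 mm behind the origin. Widest near the underside, sides leaning slightly inwards: take it low, across its width at the origin.
- mouse_a_nose (a point): Front end of mouse_a, 54 mm ahead of its origin, 8 mm above its underside.
- mouse_b: Black mouse 116 x 56 x 39 mm: too long for the nest. Origin in the centre of its underside; x runs to its nose.
- mouse_c: Black mouse 126 x 67 x 45 mm: too long and too wide for the nest. Origin in the centre of its underside; x runs to its nose.
- load_cell: Spare load cell, dark block 47 x 60 x 42 mm with a stud on top (54 mm high in all), standing beside the jig on its +y side. Origin in the centre of its underside. Not to be shifted.
- webcam: Small metal camera on a foot, 32 x 42 x 62 mm, standing to the right of the dark case near the mice. Origin in the centre of its underside. Not to be shifted.
- coffee_mug: Purple mug with coffee, 86 mm across, 96 mm high, with a handle on its own -y side (125 mm with it), standing before the dark case between the mice and the jig. Origin under the middle of body and handle together; the body's axis is 19 mm to its +y. Not to be shifted.

How it is judged:
By the outcome, as a careful person would: the job done as asked, in the order asked, and still so for the second after the job is handed in, with the robot touching nothing.
It also fails if it takes over 72 s, if anything falls off the work surface, if the arm or the gripper's body presses on something with over 40 N, if the wrist force passes 120 N, or if a joint passes its speed limit or range.

ROBOT

A 6-joint arm with a two-finger parallel gripper is mounted at the origin on a cart in front of the work surface, level with it; the furniture and walls round the work are solid. World frame = base frame: x ahead of the robot, y to its left, z up, the work surface at z = 0. Lengths are in m, angles in rad, forces in N, time in s.
With the tool pointing down it reaches from about 0.375 to 0.975 m from the base axis. Payload 3.8 kg.
Tool frame: the origin (TCP) lies between the finger pads; the fingertips stand 22 mm ahead of it and the grasp point (between the pads) lies 3 mm ahead of it; z points along the fingers, y is the direction in which the jaws open and shut (so a half turn about z gives the same grasp; the last joint's range is limited). The gripper opens to 85 mm and grips with 20 to 120 N. Pads are 22 mm wide; open, the fingers measure 114 mm over their backs; the gripper's body (76 mm by 85 mm) begins 54 mm behind the grasp point. The pads swing forward as they close: fully open they stand 13 mm farther back than shut.
Start: joints at [1.103, 0.264, 1.604, -0, 1.274, -0.037], TCP at [0.282, 0.613, 0.253] pointing down, gripper open.
Joint ranges: [-2.63, 2.63], [-0.94, 2.18], [0.31, 2.57], [-1.31, 4.45], [0, 2.66], [-2.55, 2.55]. Speed limits (rad/s): [2.57, 2.57, 3.14, 3.14, 3.14, 3.14].

INTERFACE

Orientations are given as a rotation vector (axis times angle).
In Python, from workcell import * gives the robot as it stands.
- The arm moves only by the tool step_arm, never from a script. Its argument "motion" is a list that holds one entry, the list of rows, each a list of 7 numbers: the finger opening in m, from 0 to 0.0854, then the shift along the world's x, y, z in m, then the turn, a rotation vector about the world's x, y, z in degrees. A call has exactly 8 rows; each row is the pose to reach, as a shift and turn from the pose measured when the call began; what a row does not reach only later rows make up. A row lasts 1/8 s, in which the tool goes at most 62.5 mm and 10.7 degrees, less where a joint would pass 70% of its speed; a pose out of reach is approached as far as the arm can. A call with a gripper value outside its range is refused whole. The fingers move at their own pace and stop on an object; "newtons" is the grip in N (left out, the last holds). Time passes only in rows, so rows that repeat a pose let the fingers close, or fill a call up. It gives the time, the measured TCP pose, the force and the opening at its end, in the units of the state.
- read_state(): the state, without advancing time (a new reading comes with each control period).
- read_camera(name): name is "scene" or "side" or "wrist"; returns (picture, depth): 400x640x3 uint8, blue, green, red; 400x640 float32, m along the optical axis (not along the pixel's ray), 0 where there is no reading.
- get_calibration(name): a dict with "K" (3x3 intrinsics, pixels), "world_from_camera" (4x4, takes a point from camera to world coordinates). Camera axes: x right, y down, z forward; pixel columns grow to the right and rows downward; lengths in m; the calibration is good to about 2 mm. A picture is of the moment at which its call begins: read the wrist's pose just before it. get_calibration takes no time and is no camera call; for the wrist camera it gives the pose at the moment of the call.
- finish_job(): hands the job in, once; it reports no verdict.
Trained networks look in the newest picture that a camera, given by its name, has taken for a name from the list of things; names that differ only in an ending like _2 or _b are one class to them, and where a whole thing is asked for, a point or a joint stands for the part that bears it (a point fixed in the world has none). Each returns a list of dicts, best first, with "score" (0 to 1); they miss things now and then, are a little off and sometimes report something else, mostly with a low value. They report only what shows in the picture. A call takes as long as a camera call.
- spot_in(camera, thing): "xyz" ([x, y, z] in m, in the coordinates of the camera as it stood for that picture, good to about 4 mm: the middle of the surface that is visible of it).
- regions_of(camera, thing): "region" (400x640 bool, what is visible of it).
The state is a dict: "time": time; "q": joint angles; "joint_vel": joint speeds; "joint_torque": joint torques, N m; "tool_pos": TCP position; "tcp_rot": TCP orientation; "wrist_force": force on the tool from outside, world axes, zero at the start; "torque": the same for the moment, N m; "width": opening from 0.0 (shut) to 1.0 (fully open).
Only numpy, scipy, OpenCV 4.12 (cv2) and the standard library are available. Lean on these libraries where they do the work, as an engineer would, in place of code of your own. Each camera call takes 0.05 s, during which the arm holds its last target. There are 200 camera calls.

## Working session

There is one attempt and no reset: what is moved stays moved. The work goes in short steps, Python scripts to look and compute and a tool call to move; the robot and the scene stay as the last step left them, time stands still between calls to the robot, and variables do not carry over. Pictures are saved under pics/ and viewed, on a budget of 10 in all, crops included, one or two more only if the job needs it, and the job is handed in when it is done.

Besides the shell and the picture viewer there is one more tool, called after "Call:" by a JSON object that holds its "api" and its "payload", one argument or row to a line. step_arm: Moves the arm, as the interface text tells. Its arguments: {"type":"object","properties":{"motion":{"type":"array"},"newtons":{"type":"number"}},"required":["motion"]}

```bash
ls; mkdir -p pics; cat > h.py <<'E'
from workcell import *
import numpy as np, cv2
def world(cam,p,T=None):
    T=get_calibration(cam)["world_from_camera"] if T is None else T
    return (np.array(T)@np.append(p,1))[:3]
def cloud(cam,depth):
    c=get_calibration(cam);K=np.array(c["K"]);T=np.array(c["world_from_camera"])
    v,u=np.mgrid[:400,:640];d=depth
    P=np.stack([(u-K[0,2])/K[0,0]*d,(v-K[1,2])/K[1,1]*d,d],-1)
    W=P@T[:3,:3].T+T[:3,3];W[d<=0]=np.nan
    return W
E
python3 - <<'E'
from h import *
s=read_state();print(s)
for c in("scene","side"):
    p,d=read_camera(c);cv2.imwrite(f"pics/{c}0.png",p);np.save(f"{c}0.npy",d)
    print(c,np.round(get_calibration(c)["world_from_camera"],3).tolist())
    for t in("clamp_jig","clamp_handle","clamp_pad","mouse_a","load_cell","webcam","coffee_mug"):
        print(t,[(round(r["score"],2),np.round(world(c,r["xyz"]),3).tolist()) for r in spot_in(c,t)])
E
```

```text
pics
{'time': 0.0, 'q': array([ 1.10310736e+00,  2.64757397e-01,  1.60542455e+00, -4.12351440e-06,
        1.27369332e+00, -3.69091269e-02]), 'joint_vel': array([-0.00141648, -0.00201247,  0.00175247, -0.00170716,  0.00018804,
       -0.00105449]), 'joint_torque': array([-8.20067180e-04, -5.15118134e+01, -3.67310643e+01,  1.65000561e-04,
        1.31301544e-02, -1.17035844e-05]), 'tool_pos': array([0.28155675, 0.612699  , 0.25193182]), 'tcp_rot': array([-0.67132419, -3.0684459 ,  0.00347293]), 'wrist_force': array([ 0.11821451, -0.83288417,  0.72582444]), 'torque': array([-0.02196296,  0.01767533, -0.0377    ]), 'width': 0.997040841098624}
scene [[0.668, -0.374, 0.643, -0.183], [-0.744, -0.351, 0.569, -0.673], [0.013, -0.858, -0.513, 0.681], [0.0, 0.0, 0.0, 1.0]]
clamp_jig [(0.67, [0.488, 0.289, 0.019])]
clamp_handle [(0.56, [0.402, 0.27, 0.09])]
clamp_pad []
mouse_a [(0.9, [0.407, -0.266, 0.026]), (0.66, [0.471, -0.454, 0.035]), (0.6, [0.608, -0.248, 0.02]), (0.53, [0.409, 0.269, 0.087]), (0.41, [0.459, 0.415, 0.037])]
load_cell [(0.73, [0.457, 0.416, 0.04])]
webcam [(0.78, [0.706, -0.165, 0.038])]
coffee_mug [(0.78, [0.419, 0.009, 0.066]), (0.27, [0.473, -0.459, 0.038])]
side [[0.898, -0.277, 0.343, 0.049], [-0.441, -0.562, 0.7, -0.994], [-0.001, -0.779, -0.626, 0.986], [0.0, 0.0, 0.0, 1.0]]
clamp_jig [(0.55, [0.506, 0.291, 0.015])]
clamp_handle []
clamp_pad [(0.53, [0.503, 0.287, 0.015])]
mouse_a [(0.95, [0.624, -0.249, 0.023]), (0.88, [0.42, -0.271, 0.024]), (0.65, [0.488, -0.463, 0.03])]
load_cell [(0.76, [0.463, 0.412, 0.039])]
webcam [(0.65, [0.708, -0.165, 0.037]), (0.41, [0.41, 0.271, 0.085])]
coffee_mug [(0.76, [0.433, 0.002, 0.065]), (0.26, [0.412, 0.272, 0.086])]
```

View pics/scene0.png

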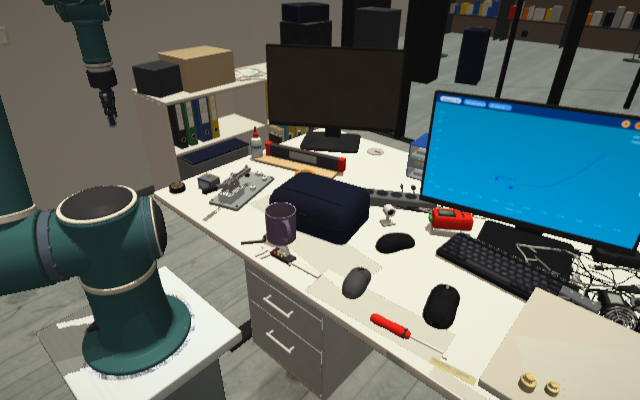

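View pics/side0.png

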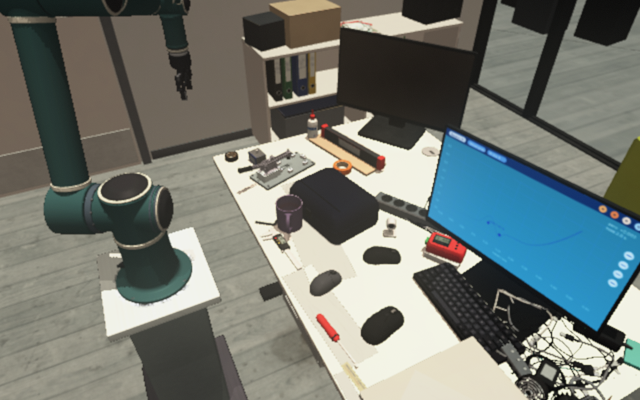

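```bash
python3 - <<'E'
from h import *
for c in("scene","side"):
    d=np.load(c+"0.npy");W=cloud(c,d)
    for r in regions_of(c,"mouse_a"):
        P=W[r["region"]];P=P[np.isfinite(P).all(1)];P=P[(P[:,2]>.004)]
        if len(P)<30: continue
        (ce,sz,a)=cv2.minAreaRect(P[:,:2].astype(np.float32))
        print(c,"mouse",round(r["score"],2),np.round(ce,3),np.round(sz,3),round(a,1),"top",np.percentile(P[:,2],98).round(3),P[P[:,2]>np.percentile(P[:,2],90)].mean(0).round(3))
    # jig plate: height ~12mm, near jig
    m=(abs(W[...,2]-.012)<.005)&(W[...,0]>.25)&(W[...,0]<.75)&(W[...,1]>.12)&(W[...,1]<.5)
    n,l,st,_=cv2.connectedComponentsWithStats(m.astype(np.uint8))
    for i in range(1,n):
        if st[i,4]>300:
            P=W[l==i];print(c,"plate",st[i],[np.round(x,3) for x in cv2.minAreaRect(P[:,:2].astype(np.float32))])
    m=(W[...,2]>.05)&(W[...,0]>.25)&(W[...,0]<.75)&(W[...,1]>.15)&(W[...,1]<.37)&(W[...,2]<.2)
    P=W[m]; 
    for lo in np.arange(.05,.2,.01):
        Q=P[(P[:,2]>=lo)&(P[:,2]<lo+.01)]
        if len(Q)>5: print(lo.round(2),len(Q),Q.mean(0).round(3),Q.min(0).round(3)[:2],Q.max(0).round(3)[:2])
E
```

```text
scene mouse 0.94 [ 0.626 -0.242] [0.048 0.11 ] 61.5 top 0.04 [ 0.619 -0.234  0.039]
scene mouse 0.87 [ 0.495 -0.449] [0.12  0.067] 14.9 top 0.047 [ 0.488 -0.451  0.046]
scene mouse 0.74 [ 0.428 -0.257] [0.102 0.053] 15.1 top 0.038 [ 0.419 -0.257  0.038]
scene plate [209 171  65  38 742] [array([0.535, 0.313]), array([0.244, 0.112]), np.float64(17.532)]
0.05 63 [0.486 0.294 0.054] [0.442 0.274] [0.57  0.326]
0.06 57 [0.506 0.299 0.066] [0.443 0.275] [0.579 0.336]
0.07 148 [0.495 0.3   0.076] [0.405 0.27 ] [0.577 0.333]
0.08 84 [0.458 0.288 0.084] [0.377 0.257] [0.567 0.33 ]
0.09 62 [0.394 0.263 0.095] [0.347 0.15 ] [0.63  0.327]
0.1 26 [0.358 0.257 0.104] [0.348 0.248] [0.374 0.266]
side mouse 0.87 [ 0.429 -0.26 ] [0.106 0.05 ] 11.5 top 0.038 [ 0.422 -0.258  0.037]
side mouse 0.82 [ 0.629 -0.241] [0.053 0.115] 64.7 top 0.039 [ 0.621 -0.236  0.038]
side mouse 0.7 [ 0.497 -0.449] [0.123 0.066] 14.2 top 0.045 [ 0.489 -0.451  0.044]
side plate [250 152  66  38 678] [array([0.536, 0.314]), array([0.244, 0.116]), np.float64(17.156)]
0.05 37 [0.489 0.292 0.055] [0.444 0.275] [0.57  0.329]
0.06 71 [0.514 0.303 0.066] [0.444 0.274] [0.579 0.335]
0.07 140 [0.491 0.298 0.075] [0.414 0.271] [0.575 0.339]
0.08 72 [0.455 0.287 0.085] [0.369 0.255] [0.57  0.332]
0.09 49 [0.382 0.261 0.094] [0.347 0.247] [0.496 0.301]
0.1 16 [0.359 0.256 0.103] [0.35  0.244] [0.379 0.265]
```

The scene shows the jig at about (240,188) with the load cell on its left and the mug at (281,222). The mice are the dark grey one at (357,282), a black one at (395,242) and another black one at (441,305). The side view agrees. The plate measures 244x112 mm at 17.3°, which puts the jig origin near (0.578, 0.327). I'll go above the handle.

Call:
{"api": "step_arm", "payload": {
  "motion": [
    [[0.0854,0.011,-0.044,0,0,0,5.3],[0.0854,0.022,-0.088,0,0,0,10.5],[0.0854,0.033,-0.132,0,0,0,15.8],[0.0854,0.044,-0.176,0,0,0,21],[0.0854,0.055,-0.22,0,0,0,26.3],[0.0854,0.066,-0.264,0,0,0,31.5],[0.0854,0.077,-0.308,0,0,0,36.8],[0.0854,0.088,-0.351,0,0,0,42]]
  ]
}}

```text
time: 1.9
tool_pos: [0.3701, 0.261, 0.2536]
tcp_rot: [-0.478, 3.104, 0.0]
wrist_force: [0.5, -0.4, 0.8]
width: 1.004
```

```bash
cat >> h.py <<'E'
from scipy.spatial.transform import Rotation as R
def st():
    s=read_state();M=R.from_rotvec(s["tcp_rot"]).as_matrix()
    print("t",round(s["time"],2),"tcp",s["tool_pos"].round(4),"jaw",np.degrees(np.arctan2(M[1,1],M[0,1])).round(1),"z",M[:,2].round(3),"F",s["wrist_force"].round(1),"w",round(s["width"]*85.4,1),"q",s["q"].round(2))
    return s
E
python3 - <<'E'
from h import *
st();p,d=read_camera("wrist");cv2.imwrite("pics/w1.png",p);np.save("w1.npy",d)
W=cloud("wrist",d);np.save("W1.npy",W)
for r in regions_of("wrist","clamp_handle"):
    P=W[r["region"]];P=P[np.isfinite(P).all(1)];print(r["score"],len(P),np.median(P,0).round(3))
m=(W[...,2]>.06)&(W[...,2]<.13)&(abs(W[...,1]-.26)<.05)&(W[...,0]<.43)&(W[...,0]>.32)
P=W[m];print(len(P),P.min(0),P.max(0))
for lo in np.arange(.32,.43,.01):
    Q=P[(P[:,0]>=lo)&(P[:,0]<lo+.01)]
    if len(Q)>5: print(lo.round(2),len(Q),Q.mean(0).round(4),Q[:,1].min().round(3),Q[:,1].max().round(3))
m=abs(W[...,2]-.012)<.004
P=W[m];print(cv2.minAreaRect(P[:,:2].astype(np.float32)))
E
```

```text
t 1.9 tcp [0.3701 0.261  0.2536] jaw 107.5 z [ 0.001  0.    -1.   ] F [ 0.5 -0.4  0.8] w 85.7 q [ 0.56 -0.17  2.06 -0.    1.25 -1.32]
0.97 1028 [0.381 0.26  0.096]
888 [0.3470983  0.24310325 0.07170725] [0.42951473 0.28170527 0.10584396]
0.34 46 [0.3487 0.253  0.0983] 0.247 0.259
0.35 179 [0.3548 0.2518 0.1026] 0.243 0.262
0.36 146 [0.3651 0.2556 0.1004] 0.246 0.265
0.37 135 [0.375  0.2583 0.098 ] 0.25 0.267
0.38 128 [0.385  0.2614 0.0953] 0.252 0.271
0.39 130 [0.3952 0.2654 0.0924] 0.257 0.274
0.4 52 [0.4044 0.2669 0.0894] 0.258 0.275
0.41 43 [0.4148 0.2719 0.0845] 0.265 0.278
0.42 29 [0.4248 0.2754 0.0829] 0.269 0.282
((0.6361395716667175, 0.17934581637382507), (0.6556474566459656, 0.5874996185302734), 89.31224822998047)
```

View pics/w1.png

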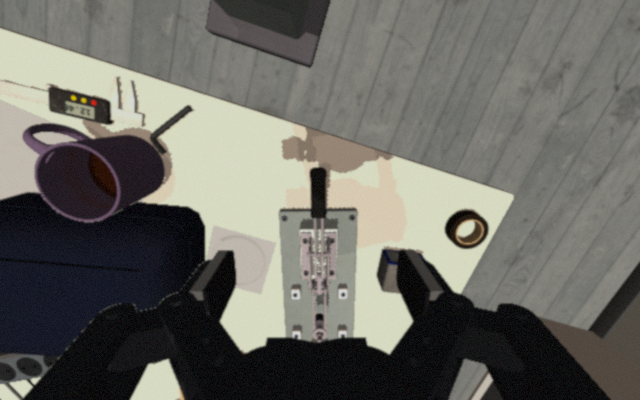

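The wrist view shows the black sleeve at (318,190), in line with the jig, with the load cell at (395,270). The handle sits at about 14° elevation, so h≈0.14. I'll descend and grip it.

Call:
{"api": "step_arm", "payload": {
  "motion": [
    [[0.0854,0.003,-0.002,-0.04,0,0,0],[0.0854,0.003,-0.002,-0.08,0,0,0],[0.0854,0.003,-0.002,-0.12,0,0,0],[0.0854,0.003,-0.002,-0.159,0,0,0],[0.01,0.003,-0.002,-0.159,0,0,0],[0.01,0.003,-0.002,-0.159,0,0,0],[0.01,0.003,-0.002,-0.159,0,0,0],[0.01,0.003,-0.002,-0.159,0,0,0]]
  ],
  "newtons": 25
}}

```text
time: 3.0
tool_pos: [0.3733, 0.2633, 0.097]
tcp_rot: [-0.46, 3.105, 0.02]
wrist_force: [-9.2, 18.9, -0.9]
width: 0.182
```

```bash
python3 - <<'E'
from h import *
s=st()
H=np.array([.4545,.286,.0705]);c,sn=np.cos(np.radians(17.4)),np.sin(np.radians(17.4))
def g(h,r=.088):
    a=np.radians(174)-h;return H+r*np.array([np.cos(a)*c,np.cos(a)*sn,np.sin(a)])
p=s["tool_pos"]-[0,0,.003];d=p-H;r=np.linalg.norm(d);h0=np.radians(174)-np.arctan2(d[2],d[:2]@[c,sn])
print("r,h0",r,h0,d[:2]@[-sn,c])
for h in np.linspace(h0,1.22,9): print(h.round(2),(g(h,r)-g(h0,r)).round(4))
E
```

```text
t 3.0 tcp [0.3733 0.2633 0.097 ] jaw 106.8 z [ 0.001  0.013 -1.   ] F [-9.2 18.9 -0.9] w 15.6 q [ 0.55  0.    2.21  0.01  0.92 -1.32]
r,h0 0.08749110263067965 0.16704830229319478 0.002654156363896938
0.17 [0. 0. 0.]
0.3 [0.0036 0.0011 0.0109]
0.43 [0.0086 0.0027 0.0211]
0.56 [0.0148 0.0046 0.0306]
0.69 [0.0222 0.0069 0.0392]
0.83 [0.0305 0.0096 0.0466]
0.96 [0.0397 0.0124 0.0529]
1.09 [0.0496 0.0156 0.0578]
1.22 [0.0601 0.0188 0.0614]
```

Call:
{"api": "step_arm", "payload": {
  "motion": [
    [[0.01,0.0036,0.0011,0.011,0,0,0],[0.01,0.0086,0.0027,0.021,0,0,0],[0.01,0.0148,0.0046,0.0306,0,0,0],[0.01,0.022,0.007,0.039,0,0,0],[0.01,0.0305,0.0096,0.0466,0,0,0],[0.01,0.04,0.0124,0.053,0,0,0],[0.01,0.05,0.0156,0.058,0,0,0],[0.01,0.06,0.0188,0.0614,0,0,0]]
  ]
}}

```text
time: 4.0
tool_pos: [0.4321, 0.2829, 0.159]
tcp_rot: [0.458, -3.107, -0.022]
wrist_force: [-6.8, 5.5, -0.7]
width: 0.186
```

```bash
python3 - <<'E'
from h import *
s=st()
p,d=read_camera("scene");W=cloud("scene",d)
cv2.imwrite("pics/s2.png",cv2.resize(p[120:240,170:330],None,fx=4,fy=4,interpolation=2))
E
```

```text
t 4.0 tcp [0.4321 0.2829 0.159 ] jaw 106.8 z [-0.003  0.014 -1.   ] F [-6.8  5.5 -0.7] w 15.9 q [ 0.52  0.04  2.04  0.02  1.05 -1.35]
```

Call:
{"api": "step_arm", "payload": {
  "motion": [
    [[0.01,0.005,0.0015,0,0,0,0],[0.01,0.005,0.0015,0,0,0,0],[0.0854,0.003,0.001,0,0,0,0],[0.0854,0.003,0.001,0,0,0,0],[0.0854,0.003,0.001,0,0,0,0],[0.0854,0.003,0.001,0.03,0,0,0],[0.0854,0.003,0.001,0.07,0,0,0],[0.0854,0.003,0.001,0.11,0,0,0]]
  ]
}}

```text
time: 5.05
tool_pos: [0.4369, 0.2843, 0.2705]
tcp_rot: [-0.457, 3.106, 0.023]
wrist_force: [-0.3, 0.7, 1.2]
width: 1.001
```

```bash
python3 - <<'E'
from h import *
s=st()
for c in("scene","side","wrist"):
    p,d=read_camera(c);W=cloud(c,d)
    if c=="scene": cv2.imwrite("pics/s3.png",cv2.resize(p[120:240,170:330],None,fx=4,fy=4,interpolation=2))
    for t in("clamp_handle","clamp_pad"):
        for r in regions_of(c,t)[:1]:
            P=W[r["region"]];P=P[np.isfinite(P).all(1)];print(c,t,r["score"],len(P),np.median(P,0).round(3),np.percentile(P,2,axis=0).round(3),np.percentile(P,98,axis=0).round(3))
    if c!="wrist": 
      for r in regions_of(c,"coffee_mug")[:1]:
        P=W[r["region"]];P=P[np.isfinite(P).all(1)];print("mug",np.percentile(P,1,axis=0).round(3),np.percentile(P,99,axis=0).round(3))
E
```

```text
t 5.05 tcp [0.4369 0.2843 0.2705] jaw 106.8 z [-0.     0.015 -1.   ] F [-0.3  0.7  1.2] w 85.5 q [ 0.52 -0.04  1.91  0.01  1.27 -1.35]
scene clamp_handle 0.56 160 [0.436 0.281 0.134] [0.418 0.272 0.075] [0.457 0.294 0.18 ]
mug [ 0.396 -0.049  0.001] [0.48  0.067 0.097]
side clamp_handle 0.69 1558 [0.499 0.29  0.014] [ 0.42   0.238 -0.001] [0.649 0.391 0.161]
mug [ 0.398 -0.049  0.006] [0.479 0.066 0.096]
wrist clamp_handle 0.84 509 [0.424 0.281 0.179] [0.416 0.272 0.058] [0.48  0.299 0.182]
wrist clamp_pad 0.77 335 [0.508 0.305 0.146] [0.478 0.296 0.14 ] [0.52  0.318 0.15 ]
```

View pics/s3.png

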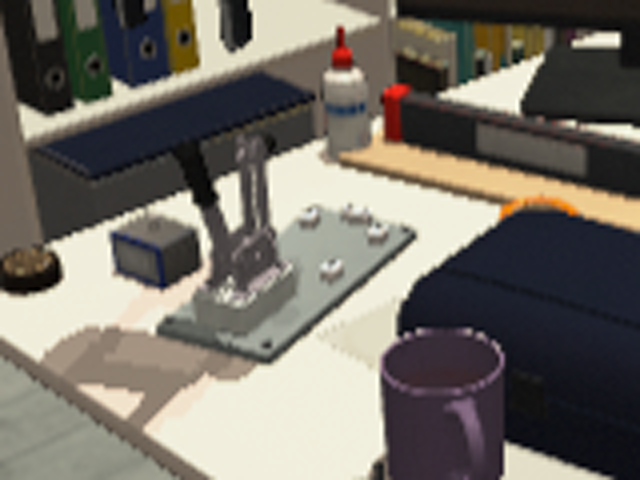

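The clamp is fully open: the arm is upright at (255,190) and the handle is near upright at (200,180). Now I'll go to the mouse, high over the mug.

Call:
{"api": "step_arm", "payload": {
  "motion": [
    [[0.0854,0.006,-0.05,0,0,0,0],[0.0854,0.012,-0.11,0,0,0,0],[0.0854,0.018,-0.17,0,0,0,0],[0.0854,0.024,-0.23,0,0,0,0],[0.0854,0.03,-0.29,0,0,0,0],[0.0854,0.036,-0.35,0,0,0,0],[0.0854,0.042,-0.41,0,0,0,0],[0.0854,0.048,-0.47,0,0,0,0]]
  ]
}}

```text
time: 6.6
tool_pos: [0.4842, -0.1878, 0.268]
tcp_rot: [-0.457, 3.108, 0.023]
wrist_force: [1.3, -0.3, 0.1]
width: 1.001
```

Call:
{"api": "step_arm", "payload": {
  "motion": [
    [[0.0854,0.004,-0.03,-0.01,0,0,0],[0.0854,0.006,-0.058,-0.03,0,0,0],[0.0854,0.006,-0.058,-0.04,0,0,-1],[0.0854,0.006,-0.058,-0.04,0,0,-2],[0.0854,0.006,-0.058,-0.04,0,0,-3],[0.0854,0.006,-0.058,-0.04,0,0,-3.8],[0.0854,0.006,-0.058,-0.04,0,0,-3.8],[0.0854,0.006,-0.058,-0.04,0,0,-3.8]]
  ]
}}

```text
time: 7.6
tool_pos: [0.4904, -0.2456, 0.2285]
tcp_rot: [-0.355, 3.12, 0.022]
wrist_force: [0.5, 0.3, -0.2]
width: 1.0
```

```bash
python3 - <<'E'
from h import *
st();p,d=read_camera("wrist");cv2.imwrite("pics/w4.png",p)
W=cloud("wrist",d)
for r in regions_of("wrist","mouse_a"):
    P=W[r["region"]];P=P[np.isfinite(P).all(1)];P=P[(P[:,2]>.004)&(P[:,2]<.06)]
    if len(P)<50: continue
    print(round(r["score"],2),len(P),[np.round(x,3) for x in cv2.minAreaRect(P[:,:2].astype(np.float32))],"top",np.percentile(P[:,2],98).round(3),P[P[:,2]>np.percentile(P[:,2],92)].mean(0).round(3))
E
```

```text
t 7.6 tcp [ 0.4904 -0.2456  0.2285] jaw 103.0 z [-0.     0.014 -1.   ] F [ 0.5  0.3 -0.2] w 85.4 q [-0.52  0.05  1.9   0.01  1.2  -2.32]
0.8 6423 [array([ 0.496, -0.446]), array([0.125, 0.065]), np.float64(15.23)] top 0.044 [ 0.489 -0.45   0.044]
0.68 2739 [array([ 0.627, -0.239]), array([0.053, 0.112]), np.float64(65.029)] top 0.038 [ 0.618 -0.233  0.038]
0.55 3790 [array([ 0.43 , -0.255]), array([0.107, 0.054]), np.float64(17.194)] top 0.036 [ 0.419 -0.258  0.036]
```

View pics/w4.png

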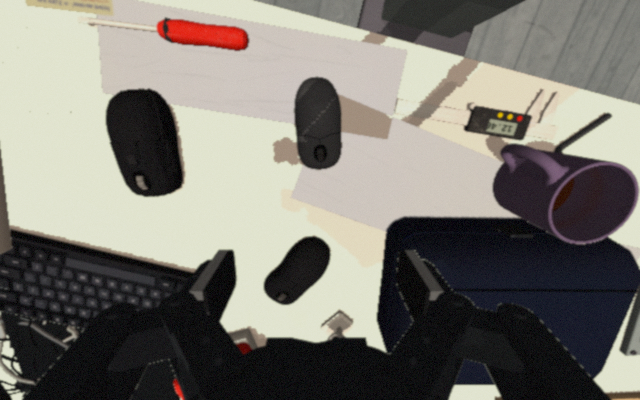

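The dark grey mouse is at (318,122) with its wheel/nose end facing down in the image, which is world +x. It measures 107x54 mm at (0.430,-0.2565), yaw about 15°. I'll descend and grasp it.

Call:
{"api": "step_arm", "payload": {
  "motion": [
    [[0.0854,-0.03,-0.006,-0.03,0,0,1],[0.0854,-0.061,-0.012,-0.06,0,0,2],[0.0854,-0.061,-0.012,-0.1,0,0,2],[0.0854,-0.061,-0.012,-0.14,0,0,2],[0.0854,-0.061,-0.012,-0.175,0,0,2],[0.0854,-0.061,-0.012,-0.201,0,0,2],[0.0854,-0.061,-0.012,-0.202,0,0,2],[0.0854,-0.061,-0.012,-0.202,0,0,2]]
  ]
}}

```text
time: 8.7
tool_pos: [0.4299, -0.2581, 0.027]
tcp_rot: [-0.409, 3.113, 0.021]
wrist_force: [0.6, -0.1, -0.4]
width: 0.999
```

Call:
{"api": "step_arm", "payload": {
  "motion": [
    [[0.04,0,0,0,0,0,0],[0.04,0,0,0,0,0,0],[0.04,0,0,0,0,0,0],[0.04,0,0,0,0,0,0],[0.04,0,0,0.01,0,0,0],[0.04,0,0,0.05,0,0,0],[0.04,0,0,0.1,0,0,0],[0.04,0,0,0.15,0,0,0]]
  ],
  "newtons": 40
}}

```text
time: 9.7
tool_pos: [0.4296, -0.2579, 0.1789]
tcp_rot: [-0.409, 3.113, 0.021]
wrist_force: [1.1, -0.4, 0.2]
width: 0.598
```

```bash
python3 - <<'E'
from h import *
st()
for c in("scene","side"):
  p,d=read_camera(c);W=cloud(c,d)
  if c=="side": cv2.imwrite("pics/s5.png",cv2.resize(p[160:360,230:430],None,fx=3,fy=3,interpolation=2))
  for r in regions_of(c,"mouse_a"):
    P=W[r["region"]];P=P[np.isfinite(P).all(1)]
    if len(P)<50: continue
    print(c,round(r["score"],2),len(P),[np.round(x,3) for x in cv2.minAreaRect(P[:,:2].astype(np.float32))],"z",np.percentile(P[:,2],[2,98]).round(3))
E
```

```text
t 9.7 tcp [ 0.4296 -0.2579  0.1789] jaw 105.0 z [-0.     0.013 -1.   ] F [ 1.1 -0.4  0.2] w 51.0 q [-0.6  -0.    2.05  0.01  1.11 -2.44]
scene 0.91 570 [array([ 0.624, -0.243]), array([0.047, 0.107]), np.float64(67.045)] z [0.005 0.04 ]
scene 0.78 684 [array([ 0.526, -0.18 ]), array([0.354, 0.066]), np.float64(34.566)] z [0.152 0.188]
scene 0.75 1228 [array([ 0.512, -0.446]), array([0.156, 0.066]), np.float64(12.403)] z [0.006 0.047]
scene 0.27 1784 [array([0.915, 0.857]), array([1.579, 0.225]), np.float64(54.834)] z [0.    0.166]
side 0.74 420 [array([ 0.46 , -0.237]), array([0.169, 0.075]), np.float64(45.697)] z [0.158 0.194]
side 0.73 598 [array([ 0.633, -0.227]), array([0.083, 0.112]), np.float64(66.858)] z [0.    0.039]
side 0.7 1082 [array([ 0.494, -0.45 ]), array([0.12 , 0.064]), np.float64(15.462)] z [0.004 0.045]
```

View pics/s5.png

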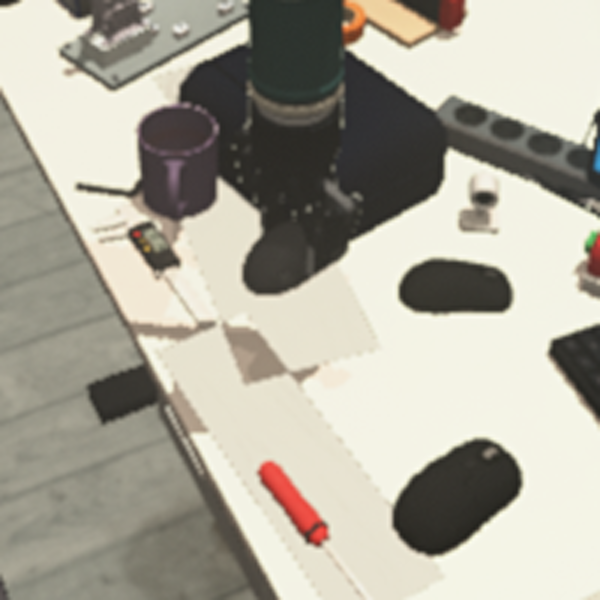

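The mouse is held level, with the other two undisturbed. Before going to the nest I'll check where the wrist camera sits relative to the tool, because of the upright arm, and refine the nest pose from the white blocks.

```bash
python3 - <<'E'
from h import *
s=st();T=np.array(get_calibration("wrist")["world_from_camera"]);M=R.from_rotvec(s["tcp_rot"]).as_matrix()
print("cam in tool",(M.T@(T[:3,3]-s["tool_pos"])).round(3),"tool x in world",M[:,0].round(3), "cam fwd in tool",(M.T@T[:3,2]).round(3))
for c in("scene","side"):
    p,d=read_camera(c);W=cloud(c,d)
    y=np.radians(17.3);o=np.array([.578,.3265]);A=np.array([[np.cos(y),np.sin(y)],[-np.sin(y),np.cos(y)]])
    J=(W[...,:2]-o)@A.T
    m=(abs(J[...,0])<.085)&(abs(J[...,1])<.065)&(W[...,2]>.018)&(W[...,2]<.032)
    n,l,stt,_=cv2.connectedComponentsWithStats(m.astype(np.uint8))
    for i in range(1,n):
        if stt[i,4]>4: Q=J[l==i];print(c,len(Q),"mid",Q.mean(0).round(4),Q.min(0).round(4),Q.max(0).round(4),W[l==i][:,2].max().round(3))
    # edges of plate
    m=(J[...,0]>-.2)&(J[...,0]<.12)&(abs(J[...,1])<.085)&(W[...,2]>.008)&(W[...,2]<.016)
    Q=J[m];print(c,"plate",np.percentile(Q,[.5,99.5],axis=0).round(4).tolist())
    m=(W[...,2]>.27)|(p.max(-1)<0)
    # dark case height
    m=(W[...,0]>.5)&(W[...,0]<.75)&(W[...,1]>-.05)&(W[...,1]<.2)&(W[...,2]<.2)
    print("case top",np.nanpercentile(W[m][:,2],99.5).round(3))
E
```

```text
t 9.9 tcp [ 0.4307 -0.2586  0.179 ] jaw 105.0 z [ 0.003  0.011 -1.   ] F [-0.5 -0.1 -1.5] w 51.6 q [-0.6  -0.    2.04  0.01  1.1  -2.44]
cam in tool [ 0.079 -0.    -0.12 ] tool x in world [-0.966 -0.258 -0.006] cam fwd in tool [-0.304  0.     0.953]
scene 17 mid [0.0373 0.0379] [0.0271 0.0328] [0.0621 0.0509] 0.03
scene 25 mid [0.0604 0.0045] [ 0.0553 -0.0106] [0.0685 0.0176] 0.027
scene 17 mid [ 0.0368 -0.0335] [ 0.0281 -0.0385] [ 0.0443 -0.026 ] 0.029
scene 22 mid [-0.0386 -0.0335] [-0.0468 -0.0387] [-0.0277 -0.0269] 0.028
scene 9 mid [-0.0774 -0.0203] [-0.084  -0.0229] [-0.0543 -0.01  ] 0.031
scene plate [[-0.165, -0.0536], [0.0743, 0.0574]]
case top 0.115
side 14 mid [0.038  0.0377] [0.0296 0.0318] [0.048  0.0485] 0.027
side 15 mid [0.0631 0.0013] [ 0.0563 -0.0147] [0.0691 0.0158] 0.027
side 10 mid [-0.0378  0.033 ] [-0.044   0.0274] [-0.0288  0.0417] 0.028
side 13 mid [ 0.0392 -0.0336] [ 0.0301 -0.038 ] [ 0.0469 -0.029 ] 0.028
side 5 mid [-0.0592 -0.0098] [-0.0647 -0.0142] [-0.0542 -0.0012] 0.027
side 14 mid [-0.0375 -0.0341] [-0.0463 -0.0426] [-0.0262 -0.0267] 0.027
side 5 mid [-0.0786 -0.0226] [-0.0803 -0.0249] [-0.0769 -0.0205] 0.029
side plate [[-0.1642, -0.0553], [0.074, 0.0583]]
case top 0.114
```

The wrist camera would sit at jig x -79, z 0.16, right at the upright clamp arm. I need the opposite grasp, with the tool turned half round. I'll set the mouse back down, turn 180° and grasp it again.

Call:
{"api": "step_arm", "payload": {
  "motion": [
    [[0.04,0,0,-0.05,0,0,0],[0.04,0,0,-0.1,0,0,0],[0.04,0,0,-0.14,0,0,0],[0.04,0,0,-0.151,0,0,0],[0.04,0,0,-0.151,0,0,0],[0.0854,0,0,-0.151,0,0,0],[0.0854,0,0,-0.151,0,0,0],[0.0854,0,0,-0.151,0,0,0]]
  ]
}}

```text
time: 11.0
tool_pos: [0.4285, -0.2572, 0.0244]
tcp_rot: [0.409, -3.114, -0.025]
wrist_force: [-1.0, 1.5, 0.4]
width: 0.996
```

Call:
{"api": "step_arm", "payload": {
  "motion": [
    [[0.0854,0,0,0.04,0,0,0],[0.0854,0,0,0.08,0,0,9],[0.0854,0,0,0.12,0,0,-6],[0.0854,0,0,0.16,0,0,-16],[0.0854,-0.02,-0.005,0.19,0,0,-26],[0.0854,-0.03,-0.008,0.19,0,0,-36],[0.0854,-0.04,-0.01,0.19,0,0,-46],[0.0854,-0.04,-0.01,0.19,0,0,-56]]
  ]
}}

```text
time: 12.0
tool_pos: [0.3876, -0.2671, 0.2142]
tcp_rot: [1.109, 2.933, 0.022]
wrist_force: [0.1, 0.2, -0.3]
width: 1.002
```

```bash
python3 -c "
from h import *
st()"
```

```text
t 12.0 tcp [ 0.3876 -0.2671  0.2142] jaw 48.6 z [ 0.011  0.011 -1.   ] F [ 0.1  0.2 -0.3] w 85.6 q [-0.67 -0.1   2.07  0.02  1.17 -1.52]
```

Call:
{"api": "step_arm", "payload": {
  "motion": [
    [[0.0854,0,0,0,0,0,-10.3],[0.0854,0,0,0,0,0,-20.6],[0.0854,0,0,0,0,0,-30.9],[0.0854,0,0,0,0,0,-41.2],[0.0854,0,0,0,0,0,-51.5],[0.0854,0,0,0,0,0,-61.8],[0.0854,0,0,0,0,0,-72],[0.0854,0,0,0,0,0,-82]]
  ]
}}

```text
time: 13.0
tool_pos: [0.3874, -0.2669, 0.2138]
tcp_rot: [2.759, 1.475, 0.01]
wrist_force: [-0.3, -0.0, 0.5]
width: 0.996
```

Call:
{"api": "step_arm", "payload": {
  "motion": [
    [[0.0854,0,0,0,0,0,-10.3],[0.0854,0,0,0,0,0,-20.6],[0.0854,0,0,0,0,0,-30.9],[0.0854,0,0,0,0,0,-41.2],[0.0854,0,0,0,0,0,-41.4],[0.0854,0,0,0,0,0,-41.4],[0.0854,0,0,0,0,0,-41.4],[0.0854,0,0,0,0,0,-41.4]]
  ]
}}

```text
time: 14.0
tool_pos: [0.3874, -0.267, 0.2138]
tcp_rot: [3.1, 0.405, 0.002]
wrist_force: [-0.5, -0.2, -0.0]
width: 1.0
```

```bash
python3 - <<'E'
from h import *
st();p,d=read_camera("wrist");cv2.imwrite("pics/w6.png",p)
W=cloud("wrist",d)
for r in regions_of("wrist","mouse_a"):
    P=W[r["region"]];P=P[np.isfinite(P).all(1)];P=P[(P[:,2]>.004)&(P[:,2]<.06)]
    if len(P)<50: continue
    print(round(r["score"],2),len(P),[np.round(x,4) for x in cv2.minAreaRect(P[:,:2].astype(np.float32))],"top",np.percentile(P[:,2],98).round(3),P[P[:,2]>np.percentile(P[:,2],92)].mean(0).round(3))
E
```

```text
t 14.0 tcp [ 0.3874 -0.267   0.2138] jaw -75.1 z [ 0.003 -0.015 -1.   ] F [-0.5 -0.2 -0. ] w 85.4 q [-0.65 -0.11  2.08 -0.01  1.16  0.67]
0.72 7118 [array([ 0.4965, -0.443 ]), array([0.1242, 0.06  ]), np.float64(12.769)] top 0.044 [ 0.489 -0.449  0.044]
0.64 3918 [array([ 0.4289, -0.2552]), array([0.1029, 0.0538]), np.float64(15.1963)] top 0.037 [ 0.416 -0.259  0.036]
```

Call:
{"api": "step_arm", "payload": {
  "motion": [
    [[0.0854,0.021,0.005,-0.03,0.86,0.17,0],[0.0854,0.042,0.0105,-0.06,0.86,0.17,0],[0.0854,0.042,0.0105,-0.1,0.86,0.17,0],[0.0854,0.042,0.0105,-0.14,0.86,0.17,0],[0.0854,0.042,0.0105,-0.17,0.86,0.17,0],[0.0854,0.042,0.0105,-0.187,0.86,0.17,0],[0.0854,0.042,0.0105,-0.187,0.86,0.17,0],[0.0854,0.042,0.0105,-0.187,0.86,0.17,0]]
  ]
}}

```text
time: 15.1
tool_pos: [0.4304, -0.2572, 0.028]
tcp_rot: [3.114, 0.407, 0.003]
wrist_force: [0.1, -0.2, -0.4]
width: 1.0
```

Call:
{"api": "step_arm", "payload": {
  "motion": [
    [[0.04,0,0,0,0,0,0],[0.04,0,0,0,0,0,0],[0.04,0,0,0,0,0,0],[0.04,0,0,0,0,0,0],[0.04,0,0,0.05,0,0,0],[0.04,0,0,0.11,0,0,0],[0.04,0,0,0.17,0,0,0],[0.04,0,0,0.23,0,0,0]]
  ],
  "newtons": 40
}}

```text
time: 16.1
tool_pos: [0.43, -0.2569, 0.2603]
tcp_rot: [3.113, 0.407, 0.004]
wrist_force: [1.6, -0.5, -1.3]
width: 0.591
```

```bash
python3 -c "
from h import *
s=st();o=np.array([.5776,.3279]);u=np.radians(17.5)
print((o-.05*np.array([np.cos(u),np.sin(u)])-s['tool_pos'][:2]).round(4))"
```

```text
t 16.1 tcp [ 0.43   -0.2569  0.2603] jaw -75.1 z [ 0.003 -0.001 -1.   ] F [ 1.6 -0.5 -1.3] w 50.5 q [-0.59 -0.08  1.96  0.    1.25  0.72]
[0.0999 0.5698]
```

Call:
{"api": "step_arm", "payload": {
  "motion": [
    [[0.04,0.009,0.05,0.003,0,0,0],[0.04,0.018,0.1,0.006,0,0,0],[0.04,0.027,0.155,0.01,0,0,1],[0.04,0.037,0.21,0.01,0,0,1],[0.04,0.047,0.265,0.01,0,0,2],[0.04,0.057,0.32,0.01,0,0,2],[0.04,0.067,0.375,0.01,0,0,2.6],[0.04,0.076,0.43,0.01,0,0,2.6]]
  ]
}}

```text
time: 17.1
tool_pos: [0.506, 0.1749, 0.2708]
tcp_rot: [3.103, 0.478, 0.006]
wrist_force: [0.5, -0.1, -0.9]
width: 0.594
```

Call:
{"api": "step_arm", "payload": {
  "motion": [
    [[0.04,0.009,0.05,0,0,0,0],[0.04,0.018,0.1,0,0,0,0],[0.04,0.024,0.14,0,0,0,0],[0.04,0.024,0.14,0,0,0,0],[0.04,0.024,0.14,0,0,0,0],[0.04,0.024,0.14,0,0,0,0],[0.04,0.024,0.14,0,0,0,0],[0.04,0.024,0.14,0,0,0,0]]
  ]
}}

```text
time: 18.1
tool_pos: [0.5301, 0.3142, 0.2711]
tcp_rot: [3.104, 0.476, 0.006]
wrist_force: [-0.3, 0.9, 0.2]
width: 0.596
```

```bash
python3 - <<'E'
from h import *
s=st();p,d=read_camera("wrist");cv2.imwrite("pics/w7.png",p);np.save("w7.npy",d)
W=cloud("wrist",d);np.save("W7.npy",W)
y=np.radians(17.5);o=np.array([.5776,.3279]);A=np.array([[np.cos(y),np.sin(y)],[-np.sin(y),np.cos(y)]])
J=(W[...,:2]-o)@A.T
m=(abs(J[...,0])<.09)&(abs(J[...,1])<.07)&(W[...,2]>.018)&(W[...,2]<.032)
n,l,stt,_=cv2.connectedComponentsWithStats(m.astype(np.uint8))
for i in range(1,n):
    if stt[i,4]>15: Q=J[l==i];print(len(Q),"mid",((np.percentile(Q,2,axis=0)+np.percentile(Q,98,axis=0))/2).round(4),Q.min(0).round(4),Q.max(0).round(4),W[l==i][:,2].max().round(3))
m=(J[...,0]>-.2)&(J[...,0]<.12)&(abs(J[...,1])<.085)&(W[...,2]>.008)&(W[...,2]<.016)
Q=W[m][:,:2];print("plate",len(Q),np.percentile(J[m],[.5,99.5],axis=0).round(4).tolist(),cv2.minAreaRect(Q.astype(np.float32)))
E
```

```text
t 18.1 tcp [0.5301 0.3142 0.2711] jaw -72.6 z [ 0.004 -0.001 -1.   ] F [-0.3  0.9  0.2] w 50.9 q [ 0.5   0.14  1.72 -0.    1.28  1.76]
222 mid [0.0628 0.004 ] [ 0.0577 -0.0095] [0.0679 0.0176] 0.027
169 mid [ 0.0402 -0.0317] [ 0.032  -0.0385] [ 0.0486 -0.0249] 0.027
170 mid [0.0391 0.0399] [0.0308 0.0329] [0.0474 0.0469] 0.027
140 mid [-0.0357  0.0377] [-0.0443  0.0311] [-0.0273  0.0446] 0.028
139 mid [-0.0351 -0.0315] [-0.0446 -0.0383] [-0.0268 -0.0248] 0.028
plate 7182 [[-0.0534, -0.0507], [0.0762, 0.0581]] ((0.5844237804412842, 0.33386871218681335), (0.1372169852256775, 0.10999767482280731), 18.258268356323242)
```

View pics/w7.png

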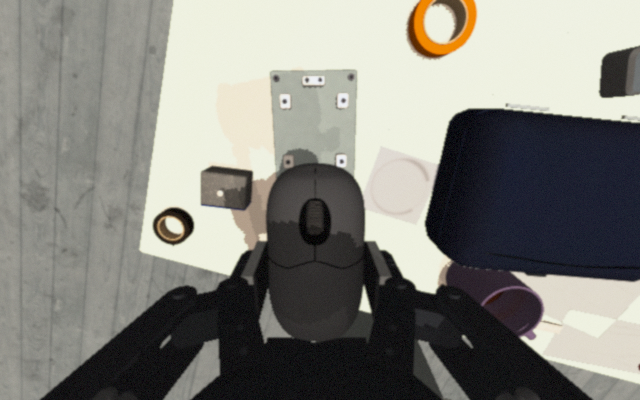

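The wrist view shows the mouse held nose-up in the image, towards the jig's +x end, with the blocks at (313,80), (285,101), (343,101), (288,161) and (341,161). The wrist camera has a lateral bias: it read -4 mm at the handle and now reads about +4 with the tool turned round. So I'll lower to just above the blocks and compare mouse and blocks in one view at similar depth.

Call:
{"api": "step_arm", "payload": {
  "motion": [
    [[0.04,0.03,0.009,0,0,0,0],[0.04,0.0475,0.0137,-0.03,0,0,0],[0.04,0.0475,0.0137,-0.08,0,0,0],[0.04,0.0475,0.0137,-0.13,0,0,0],[0.04,0.0475,0.0137,-0.18,0,0,0],[0.04,0.0475,0.0137,-0.21,0,0,0],[0.04,0.0475,0.0137,-0.212,0,0,0],[0.04,0.0475,0.0137,-0.212,0,0,0]]
  ]
}}

```text
time: 19.15
tool_pos: [0.5784, 0.3284, 0.0602]
tcp_rot: [3.104, 0.476, 0.009]
wrist_force: [-0.4, 0.8, -0.1]
width: 0.593
```

```bash
python3 - <<'E'
from h import *
s=st();M=R.from_rotvec(s["tcp_rot"]).as_matrix()
for c in("wrist","scene","side"):
    p,d=read_camera(c);W=cloud(c,d);np.save(f"W8{c}.npy",W)
    im=p if c=="wrist" else cv2.resize(p[120:240,180:340] if c=="scene" else p[120:240,230:390],None,fx=4,fy=4,interpolation=2)
    cv2.imwrite(f"pics/{c}8.png",im)
    Tl=(W-s["tool_pos"])@M   # tool frame
    hsv=cv2.cvtColor(p,cv2.COLOR_BGR2GRAY)
    z=W[...,2];m=(abs(Tl[...,0])<.1)&(abs(Tl[...,1])<.06)&(z>.019)&(z<.032)&(hsv>120)
    n,l,stt,_=cv2.connectedComponentsWithStats(m.astype(np.uint8))
    for i in range(1,n):
        if stt[i,4]>4:
            Q=Tl[l==i];print(c,"blk",len(Q),"mid",((np.percentile(Q,2,axis=0)+np.percentile(Q,98,axis=0))/2).round(4)[:2],Q.min(0).round(4)[:2],Q.max(0).round(4)[:2])
    m=(abs(Tl[...,0])<.065)&(abs(Tl[...,1])<.04)&(z>.031)&(z<.072)&(hsv<100)
    for lo in(.04,.046,.05):
        Q=Tl[m&(Tl[...,0]>lo-.006 if True else m)&(Tl[...,0]<lo)]
        if len(Q)>5: print(c,"mouse slice x",lo,len(Q),Q[:,1].min().round(4),Q[:,1].max().round(4))
    Q=Tl[m];print(c,"mouse x",np.percentile(Q[:,0],[.5,99.5]).round(4))
E
```

```text
t 19.15 tcp [0.5784 0.3284 0.0602] jaw -72.6 z [ 0.006 -0.    -1.   ] F [-0.4  0.8 -0.1] w 50.6 q [ 0.48  0.41  1.79 -0.    0.94  1.75]
wrist blk 782 mid [ 0.0629 -0.0038] [ 0.0572 -0.0176] [0.0679 0.0098]
wrist blk 555 mid [0.0401 0.0325] [0.0309 0.0258] [0.0485 0.0393]
wrist blk 573 mid [ 0.039  -0.0393] [ 0.0303 -0.0466] [ 0.0475 -0.0326]
wrist blk 6 mid [-0.0426 -0.0325] [-0.0437 -0.0329] [-0.0415 -0.0322]
wrist blk 14 mid [-0.0432  0.0329] [-0.0444  0.0314] [-0.042   0.0345]
wrist mouse slice x 0.04 1307 -0.0256 0.025
wrist mouse slice x 0.046 1168 -0.0232 0.0221
wrist mouse slice x 0.05 1056 -0.02 0.0194
wrist mouse x [-0.0405  0.0498]
scene blk 12 mid [0.0371 0.034 ] [0.0275 0.0282] [0.0469 0.0397]
scene blk 14 mid [-0.0376  0.0362] [-0.0486  0.0308] [-0.0263  0.0413]
scene mouse x [-0.0569  0.0308]
side blk 6 mid [0.0647 0.0032] [ 0.0584 -0.0078] [0.0715 0.0138]
side blk 13 mid [0.0399 0.0357] [0.0314 0.0256] [0.0484 0.0446]
side blk 12 mid [-0.0384  0.0353] [-0.0482  0.0287] [-0.0292  0.0416]
side mouse x [-0.0562  0.0398]
```

View pics/wrist8.png

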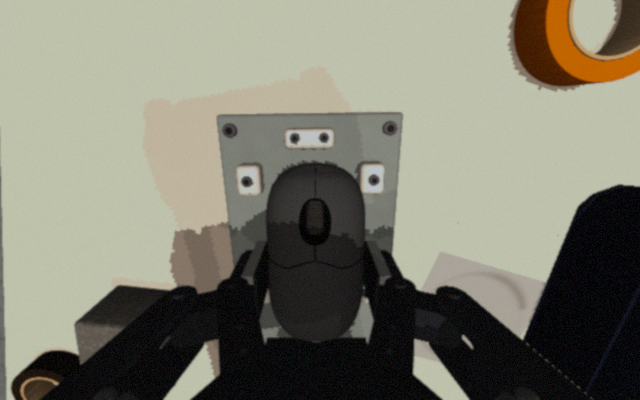

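```bash
python3 - <<'E'
from h import *
s=read_state();M=R.from_rotvec(s["tcp_rot"]).as_matrix()
for c in("wrist","scene","side"):
    W=np.load(f"W8{c}.npy");T=(W-s["tool_pos"])@M;z=W[...,2]
    m=(abs(T[...,0])<.055)&(abs(T[...,1])<.045)&(z>.033)&(z<.075)
    for a,b in((-.05,-.035),(-.035,-.02),(.02,.035),(.035,.05)):
        Q=T[m&(T[...,0]>a)&(T[...,0]<b)]
        if len(Q)>8: print(c,a,b,len(Q),np.percentile(Q[:,1],[2,98]).round(4), "top z",(s["tool_pos"][2]-Q[:,2].min()).round(4))
    # plate edges in tool y, jig frame at several x
    m=(z>.008)&(z<.0155)&(abs(T[...,1])<.075)
    for a,b in((.02,.04),(.05,.07),(-.1,-.07),(-.16,-.12)):
        Q=T[m&(T[...,0]>a)&(T[...,0]<b)]
        if len(Q)>8: print(c,"plate",a,b,len(Q),np.percentile(Q[:,1],[1,99]).round(4))
    # handle/arm centre
    m=(z>.12)&(z<.19)&(T[...,0]<-.07)&(T[...,0]>-.2)&(abs(T[...,1])<.03)
    Q=T[m]
    if len(Q)>8: print(c,"arm/handle y",np.percentile(Q[:,1],[2,50,98]).round(4))
E
```

```text
wrist -0.05 -0.035 349 [-0.0174  0.0173] top z 0.0638
wrist -0.035 -0.02 1461 [-0.0222  0.022 ] top z 0.0686
wrist 0.02 0.035 3253 [-0.0243  0.0242] top z 0.0622
wrist 0.035 0.05 2748 [-0.021   0.0208] top z 0.0568
wrist plate 0.02 0.04 1548 [-0.0574  0.0511]
wrist plate 0.05 0.07 5050 [-0.0571  0.05  ]
wrist plate -0.1 -0.07 720 [-0.041   0.0412]
scene -0.05 -0.035 71 [-0.0151  0.025 ] top z 0.0687
scene -0.035 -0.02 64 [-0.0155  0.0272] top z 0.0722
scene plate 0.02 0.04 36 [0.0059 0.0534]
scene plate 0.05 0.07 26 [0.0048 0.0531]
scene plate -0.1 -0.07 50 [0.0221 0.054 ]
scene plate -0.16 -0.12 137 [-0.0531  0.0559]
scene arm/handle y [-0.0086  0.0039  0.009 ]
side -0.05 -0.035 55 [-0.0159  0.0256] top z 0.0667
side -0.035 -0.02 54 [-0.0132  0.0283] top z 0.0706
side 0.02 0.035 15 [-0.006   0.0294] top z 0.0578
side plate 0.02 0.04 32 [0.0056 0.0538]
side plate 0.05 0.07 28 [0.0028 0.054 ]
side plate -0.1 -0.07 45 [0.0223 0.0585]
side plate -0.16 -0.12 97 [-0.0551  0.0577]
side arm/handle y [-0.008   0.0055  0.0122]
```

Comparing everything in the tool frame, the nest is about 3 mm to jig +y and yawed +0.8°. The mouse also sits about 2.5 mm behind the TCP along its axis. I'll correct for all of these and look again.

Call:
{"api": "step_arm", "payload": {
  "motion": [
    [[0.04,0.001,0.002,0,0,0.3,0.4],[0.04,0.0025,0.0037,-0.004,0,0.3,0.8],[0.04,0.0025,0.0037,-0.004,0,0.3,0.8],[0.04,0.0025,0.0037,-0.004,0,0.3,0.8],[0.04,0.0025,0.0037,-0.004,0,0.3,0.8],[0.04,0.0025,0.0037,-0.004,0,0.3,0.8],[0.04,0.0025,0.0037,-0.004,0,0.3,0.8],[0.04,0.0025,0.0037,-0.004,0,0.3,0.8]]
  ]
}}

```text
time: 20.3
tool_pos: [0.5817, 0.3325, 0.0576]
tcp_rot: [-3.101, -0.498, -0.004]
wrist_force: [-0.2, 0.6, -0.6]
width: 0.594
```

```bash
cat > chk.py <<'E'
from h import *
s=st();M=R.from_rotvec(s["tcp_rot"]).as_matrix()
for c in("wrist","side"):
    p,d=read_camera(c);W=cloud(c,d);g=cv2.cvtColor(p,cv2.COLOR_BGR2GRAY)
    if c=="wrist": cv2.imwrite("pics/wrist9.png",p)
    T=(W-s["tool_pos"])@M;z=W[...,2]
    m=(abs(T[...,0])<.1)&(abs(T[...,1])<.06)&(z>.019)&(z<.032)&(g>120)
    n,l,stt,_=cv2.connectedComponentsWithStats(m.astype(np.uint8))
    for i in range(1,n):
        if stt[i,4]>4: Q=T[l==i];print(c,"blk",len(Q),Q.min(0).round(4)[:2],Q.max(0).round(4)[:2],"mid",((Q.min(0)+Q.max(0))/2)[:2].round(4))
    m=(abs(T[...,0])<.07)&(abs(T[...,1])<.012)&(z>s["tool_pos"][2]-.025)&(g<110)&(z<.08)
    Q=T[m];print(c,"mouse x",np.percentile(Q[:,0],[.2,99.8]).round(4))
    m=(T[...,0]>.02)&(T[...,0]<.04)&(abs(T[...,1])<.04)&(z>s["tool_pos"][2]-.025)&(g<110)&(z<.08)
    Q=T[m];print(c,"mouse y",np.percentile(Q[:,1],[.5,99.5]).round(4))
    m=(z>.008)&(z<.0155)&(abs(T[...,1])<.075)&(T[...,0]>.05)&(T[...,0]<.07)
    print(c,"plate y",np.percentile(T[m][:,1],[1,99]).round(4))
E
python3 chk.py
```

```text
t 20.3 tcp [0.5817 0.3325 0.0576] jaw -71.8 z [ 0.003  0.001 -1.   ] F [-0.2  0.6 -0.6] w 50.7 q [ 0.48  0.43  1.77 -0.    0.94  1.73]
wrist blk 778 [ 0.0523 -0.0135] [0.063  0.0137] mid [0.0577 0.0001]
wrist blk 575 [ 0.0263 -0.0429] [ 0.0434 -0.029 ] mid [ 0.0348 -0.0359]
wrist blk 549 [0.0262 0.0295] [0.0432 0.0433] mid [0.0347 0.0364]
wrist blk 6 [-0.0406 -0.0316] [-0.0382 -0.0307] mid [-0.0394 -0.0311]
wrist blk 7 [-0.0442 -0.0318] [-0.0433 -0.0304] mid [-0.0437 -0.0311]
wrist blk 32 [-0.0506  0.0312] [-0.0451  0.0356] mid [-0.0478  0.0334]
wrist mouse x [-0.0438  0.0493]
wrist mouse y [-0.0257  0.0251]
wrist plate y [-0.0534  0.0536]
side blk 6 [0.0522 0.0014] [0.0626 0.0178] mid [0.0574 0.0096]
side blk 11 [0.0262 0.0294] [0.0415 0.0462] mid [0.0339 0.0378]
side blk 12 [-0.0516  0.0325] [-0.0335  0.0453] mid [-0.0425  0.0389]
side mouse x [-0.0569  0.0102]
side mouse y [0.0151 0.0306]
side plate y [0.0096 0.0577]
```

View pics/wrist9.png

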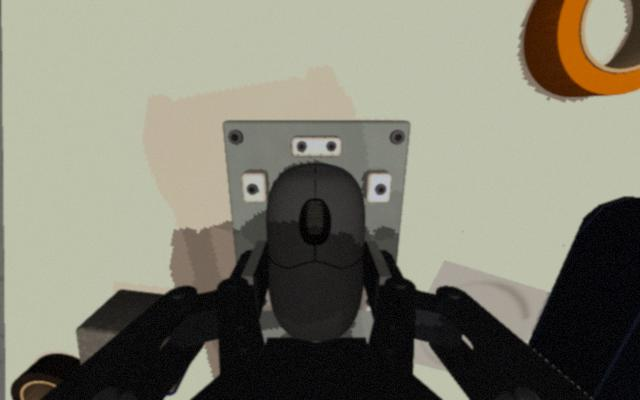

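Now mouse and nest are centred: the blocks are at ±36 mm about the mouse, with about 3 mm of gap at each end. I'll lower.

Call:
{"api": "step_arm", "payload": {
  "motion": [
    [[0.04,0,0,-0.003,0,0,0],[0.04,0,0,-0.006,0,0,0],[0.04,0,0,-0.009,0,0,0],[0.04,0,0,-0.012,0,0,0],[0.04,0,0,-0.015,0,0,0],[0.04,0,0,-0.0175,0,0,0],[0.04,0,0,-0.0175,0,0,0],[0.04,0,0,-0.0175,0,0,0]]
  ]
}}

```text
time: 21.4
tool_pos: [0.5817, 0.3326, 0.0419]
tcp_rot: [-3.101, -0.498, -0.004]
wrist_force: [-4.4, -2.4, 9.6]
width: 0.588
```

```bash
python3 chk.py
```

```text
t 21.4 tcp [0.5817 0.3326 0.0419] jaw -71.8 z [ 0.002  0.001 -1.   ] F [-4.4 -2.4  9.6] w 50.2 q [ 0.48  0.45  1.78 -0.    0.91  1.73]
wrist blk 975 [ 0.0522 -0.0131] [0.0631 0.014 ] mid [0.0576 0.0004]
wrist blk 703 [ 0.0258 -0.043 ] [ 0.0431 -0.0288] mid [ 0.0344 -0.0359]
wrist blk 677 [0.0256 0.0296] [0.0431 0.0432] mid [0.0343 0.0364]
wrist blk 37 [-0.0428 -0.0317] [-0.0355 -0.0293] mid [-0.0392 -0.0305]
wrist blk 12 [-0.0483  0.0319] [-0.0452  0.0339] mid [-0.0467  0.0329]
wrist mouse x [-0.0443  0.0634]
wrist mouse y [-0.0371  0.0377]
wrist plate y [-0.0533  0.0536]
side blk 6 [0.0538 0.005 ] [0.0599 0.0161] mid [0.0569 0.0105]
side blk 11 [0.0232 0.0267] [0.0423 0.0441] mid [0.0327 0.0354]
side blk 13 [-0.0516  0.027 ] [-0.0322  0.0486] mid [-0.0419  0.0378]
side mouse x [-0.062   0.0419]
side mouse y [-0.0379  0.029 ]
side plate y [-0.05   0.054]
```

Call:
{"api": "step_arm", "payload": {
  "motion": [
    [[0.0854,0,0,0,0,0,0],[0.0854,0,0,0,0,0,0],[0.0854,0,0,0,0,0,0],[0.0854,0,0,0.02,0,0,0],[0.0854,0,0,0.06,0,0,0],[0.0854,0,0,0.11,0,0,0],[0.0854,0,0,0.16,0,0,0],[0.0854,-0.03,-0.009,0.21,0,0,0]]
  ]
}}

```text
time: 22.5
tool_pos: [0.553, 0.3239, 0.2553]
tcp_rot: [-3.101, -0.497, -0.009]
wrist_force: [-0.4, 0.1, -0.3]
width: 1.002
```

```bash
python3 - <<'E'
from h import *
s=st();M=R.from_rotvec(s["tcp_rot"]).as_matrix()
o=np.array([.5783,.3315]);y=np.radians(18.2);A=np.array([[np.cos(y),np.sin(y)],[-np.sin(y),np.cos(y)]])
for c in("wrist","side","scene"):
    p,d=read_camera(c);W=cloud(c,d)
    if c=="wrist": cv2.imwrite("pics/w10.png",p)
    J=(W[...,:2]-o)@A.T;z=W[...,2]
    m=(abs(J[...,0])<.055)&(abs(J[...,1])<.024)&(z>.005)&(z<.06)
    for a in np.arange(-.055,.055,.015):
        k=m&(J[...,0]>a)&(J[...,0]<a+.015)
        if k.sum()>5: print(c,a.round(3),"L",np.percentile(z[k&(J[...,1]>0)],90).round(4) if (k&(J[...,1]>0)).any() else None,"R",np.percentile(z[k&(J[...,1]<0)],90).round(4),"top",np.percentile(z[k],95).round(4))
E
```

```text
t 22.5 tcp [0.553  0.3239 0.2553] jaw -71.8 z [ 0.005  0.002 -1.   ] F [-0.4  0.1 -0.3] w 85.6 q [ 0.49  0.2   1.68 -0.    1.26  1.74]
wrist -0.055 L 0.0451 R 0.0437 top 0.0456
wrist -0.04 L 0.0541 R 0.054 top 0.0548
wrist -0.025 L 0.0573 R 0.057 top 0.0575
wrist -0.01 L 0.057 R 0.0566 top 0.0571
wrist 0.005 L 0.0551 R 0.0542 top 0.0555
wrist 0.02 L 0.0508 R 0.0498 top 0.0508
wrist 0.035 L 0.0449 R 0.0435 top 0.0457
wrist 0.05 L 0.0342 R 0.0332 top 0.0355
side -0.055 L 0.0353 R 0.0351 top 0.038
side -0.04 L 0.0459 R 0.0445 top 0.047
side -0.025 L 0.0458 R 0.0498 top 0.0499
side -0.01 L 0.0487 R 0.0491 top 0.0493
side 0.005 L 0.0461 R 0.0452 top 0.0463
side 0.02 L 0.0413 R 0.0415 top 0.0421
side 0.035 L None R 0.0349 top 0.0361
scene -0.055 L 0.0396 R 0.0371 top 0.0391
scene -0.04 L 0.0472 R 0.0463 top 0.0481
scene -0.025 L 0.0501 R 0.0496 top 0.0502
scene -0.01 L 0.0503 R 0.0483 top 0.0501
scene 0.005 L 0.0469 R 0.0472 top 0.0475
scene 0.02 L 0.0434 R 0.0424 top 0.0441
scene 0.035 L 0.0381 R 0.0344 top 0.0366
```

View pics/w10.png

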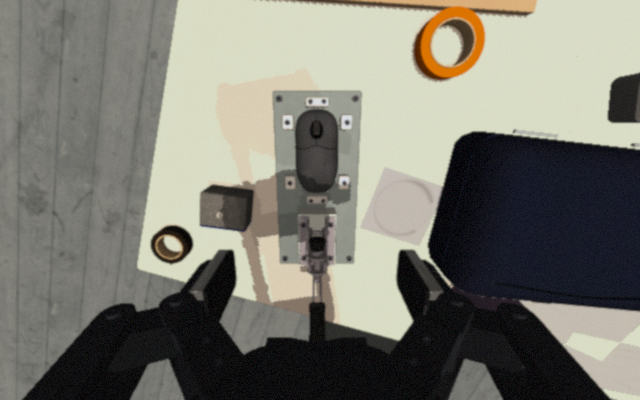

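The mouse lies flat in the nest: hump at 0.050 (0.049 expected), level left to right, nose at (316,115) pointing away from the clamp. The pad tip is at (317,243). Next I'll go back to the handle and grip it.

Call:
{"api": "step_arm", "payload": {
  "motion": [
    [[0.0854,-0.04,-0.013,0,0,0.2,0],[0.0854,-0.08,-0.026,0,0,0.2,0],[0.0854,-0.119,-0.039,0,0,0.2,0],[0.0854,-0.119,-0.039,0,0,0.2,0],[0.0854,-0.119,-0.039,-0.03,0,0.2,0],[0.0854,-0.119,-0.039,-0.06,0,0.2,0],[0.0854,-0.119,-0.039,-0.097,0,0.2,0],[0.0854,-0.119,-0.039,-0.097,0,0.2,0]]
  ]
}}

```text
time: 23.65
tool_pos: [0.4322, 0.2843, 0.1578]
tcp_rot: [-3.1, -0.498, -0.002]
wrist_force: [-0.4, -0.8, 0.5]
width: 0.994
```

Call:
{"api": "step_arm", "payload": {
  "motion": [
    [[0.01,0,0,0,0,0,0],[0.01,0,0,0,0,0,0],[0.01,0,0,0,0,0,0],[0.01,0,0,0,0,0,0],[0.01,0,0,0,0,0,0],[0.01,0,0,0,0,0,0],[0.01,0,0,0,0,0,0],[0.01,0,0,0,0,0,0]]
  ],
  "newtons": 30
}}

```text
time: 24.65
tool_pos: [0.433, 0.2838, 0.159]
tcp_rot: [-3.101, -0.499, -0.005]
wrist_force: [-0.0, -4.6, 6.2]
width: 0.182
```

```bash
python3 - <<'E'
from h import *
s=st();u=np.radians(17.7);e=np.array([np.cos(u),np.sin(u),0])
o=np.array([.5784,.3315,0]);H=o-.130*e+[0,0,.0705]
print("hinge",H.round(4))
p=s["tool_pos"]-[0,0,.003];d=p-H;x=d@e;r=np.hypot(x,d[2]);h0=np.radians(174)-np.arctan2(d[2],x);print("r,h",r,h0,"lat",d[:2]@[-e[1],e[0]])
g=lambda h:H+r*(np.cos(np.radians(174)-h)*e+np.sin(np.radians(174)-h)*np.array([0,0,1]))
for h in list(np.linspace(1.2,.35,9))+[.25,.15,.08,.04,0,-.02,-.04]: print(round(h,3),(g(h)-g(1.2)).round(4))
E
```

```text
t 24.65 tcp [0.433  0.2838 0.159 ] jaw -71.7 z [ 0.003  0.001 -1.   ] F [-0.  -4.6  6.2] w 15.5 q [ 0.53  0.05  2.04 -0.    1.06  1.78]
hinge [0.4546 0.292  0.0705]
r,h 0.08851079546473464 1.203171210827089 lat -0.0012410551539105133
1.2 [0. 0. 0.]
1.094 [-0.0085 -0.0027 -0.0029]
0.987 [-0.0167 -0.0053 -0.0068]
0.881 [-0.0244 -0.0078 -0.0116]
0.775 [-0.0316 -0.0101 -0.0172]
0.669 [-0.0382 -0.0122 -0.0236]
0.562 [-0.0441 -0.0141 -0.0306]
0.456 [-0.0492 -0.0157 -0.0383]
0.35 [-0.0536 -0.0171 -0.0465]
0.25 [-0.0569 -0.0182 -0.0547]
0.15 [-0.0594 -0.019  -0.0631]
0.08 [-0.0607 -0.0194 -0.0691]
0.04 [-0.0613 -0.0196 -0.0726]
0 [-0.0617 -0.0197 -0.0761]
-0.02 [-0.0618 -0.0197 -0.0779]
-0.04 [-0.062  -0.0198 -0.0797]
```

Call:
{"api": "step_arm", "payload": {
  "motion": [
    [[0.01,-0.0085,-0.0027,-0.003,0,0,0],[0.01,-0.0167,-0.0053,-0.007,0,0,0],[0.01,-0.0244,-0.0078,-0.0116,0,0,0],[0.01,-0.0316,-0.01,-0.0172,0,0,0],[0.01,-0.038,-0.012,-0.0236,0,0,0],[0.01,-0.044,-0.014,-0.0306,0,0,0],[0.01,-0.049,-0.0155,-0.038,0,0,0],[0.01,-0.0536,-0.017,-0.0465,0,0,0]]
  ]
}}

```text
time: 25.65
tool_pos: [0.3794, 0.2662, 0.1126]
tcp_rot: [3.101, 0.499, 0.006]
wrist_force: [3.3, -5.1, 3.0]
width: 0.183
```

```bash
cat > hh.py <<'E'
from h import *
s=st();u=np.radians(17.7);e=np.array([np.cos(u),np.sin(u),0]);H=np.array([.4546,.292,.0705])
d=s["tool_pos"]-[0,0,.003]-H;x=d@e;r=np.hypot(x,d[2]);h0=np.radians(174)-np.arctan2(d[2],x);print("r,h",r.round(4),h0.round(3),"lat",(d[:2]@[-e[1],e[0]]).round(4))
g=lambda h:H+.0882*(np.cos(np.radians(174)-h)*e+np.sin(np.radians(174)-h)*np.array([0,0,1]))+[0,0,.003]
for h in (.25,.15,.08,.03,0,-.03,-.06): print(h,(g(h)-s["tool_pos"]).round(4))
E
python3 hh.py
```

```text
t 25.65 tcp [0.3794 0.2662 0.1126] jaw -71.7 z [ 0.004  0.    -1.   ] F [ 3.3 -5.1  3. ] w 15.7 q [ 0.56 -0.    2.18 -0.    0.96  1.81]
r,h 0.0886 0.352 lat -0.0017
0.25 [-0.0036  0.0007 -0.0085]
0.15 [-0.0061 -0.0001 -0.0169]
0.08 [-0.0074 -0.0005 -0.0229]
0.03 [-0.0081 -0.0008 -0.0272]
0 [-0.0084 -0.0008 -0.0299]
-0.03 [-0.0086 -0.0009 -0.0325]
-0.06 [-0.0088 -0.001  -0.0351]
```

Call:
{"api": "step_arm", "payload": {
  "motion": [
    [[0.01,-0.0025,-0.001,-0.005,0,0,0],[0.01,-0.004,-0.0014,-0.01,0,0,0],[0.01,-0.0055,-0.002,-0.015,0,0,0],[0.01,-0.007,-0.0024,-0.021,0,0,0],[0.01,-0.008,-0.0027,-0.027,0,0,0],[0.01,-0.0085,-0.0027,-0.032,0,0,0],[0.01,-0.0085,-0.0027,-0.034,0,0,0],[0.01,-0.0085,-0.0027,-0.034,0,0,0]]
  ]
}}

```text
time: 26.65
tool_pos: [0.3704, 0.2632, 0.0795]
tcp_rot: [3.1, 0.499, 0.002]
wrist_force: [-4.3, -5.7, 15.0]
width: 0.181
```

```bash
python3 hh.py
```

```text
t 26.65 tcp [0.3704 0.2632 0.0795] jaw -71.7 z [ 0.002 -0.001 -1.   ] F [-4.3 -5.7 15. ] w 15.4 q [ 0.56  0.03  2.22 -0.    0.89  1.82]
r,h 0.0892 -0.038 lat -0.0019
0.25 [0.0054 0.0037 0.0247]
0.15 [0.0029 0.0029 0.0163]
0.08 [0.0016 0.0025 0.0102]
0.03 [0.001  0.0023 0.0059]
0 [0.0007 0.0022 0.0032]
-0.03 [0.0004 0.0021 0.0006]
-0.06 [ 0.0003  0.0021 -0.002 ]
```

There is 15 N against the stop. I'll release, rise and check.

Call:
{"api": "step_arm", "payload": {
  "motion": [
    [[0.0854,0,0,0.002,0,0,0],[0.0854,0,0,0.002,0,0,0],[0.0854,0,0,0.002,0,0,0],[0.0854,0,0,0.002,0,0,0],[0.0854,0,0,0.03,0,0,0],[0.0854,0,0,0.07,0,0,0],[0.0854,0,0,0.12,0,0,0],[0.0854,0,0,0.17,0,0,0]]
  ]
}}

```text
time: 27.65
tool_pos: [0.37, 0.263, 0.2506]
tcp_rot: [3.1, 0.499, 0.001]
wrist_force: [0.7, 0.8, 0.2]
width: 1.004
```

```bash
python3 - <<'E'
from h import *
st();u=np.radians(17.7);e=np.array([np.cos(u),np.sin(u)]);n=np.array([-e[1],e[0]]);o=np.array([.5784,.3315])
for c in("scene","side"):
    p,d=read_camera(c);W=cloud(c,d);J=np.stack([(W[...,:2]-o)@e,(W[...,:2]-o)@n],-1);z=W[...,2]
    cv2.imwrite(f"pics/{c}11.png",cv2.resize(p[130:230,180:313] if c=="scene" else p[125:225,225:358],None,fx=6,fy=6,interpolation=2))
    m=(J[...,0]<-.17)&(J[...,0]>-.26)&(abs(J[...,1])<.02)&(z>.05)&(z<.14)
    for a in np.arange(-.25,-.17,.01):
        k=m&(J[...,0]>a)&(J[...,0]<a+.01)
        if k.sum()>2: print(c,"handle",a.round(3),k.sum(),"top",np.percentile(z[k],90).round(4))
    k=(abs(J[...,1])<.025)&(J[...,0]>-.1)&(J[...,0]<.06)
    for a in np.arange(-.1,.06,.02):
        kk=k&(J[...,0]>a)&(J[...,0]<a+.02)
        if kk.sum()>2: print(c,"x",a.round(2),"top",np.percentile(z[kk],97).round(4))
    for t in("mouse_a","load_cell","webcam","coffee_mug"):
        print(t,[(round(r["score"],2),np.round(world(c,r["xyz"]),3).tolist()) for r in spot_in(c,t)][:4])
E
```

```text
t 27.65 tcp [0.37   0.263  0.2506] jaw -71.7 z [ 0.001 -0.001 -1.   ] F [0.7 0.8 0.2] w 85.8 q [ 0.56 -0.16  2.06 -0.    1.25  1.82]
scene handle -0.25 18 top 0.0875
scene handle -0.24 19 top 0.0906
scene handle -0.23 14 top 0.0898
scene handle -0.22 17 top 0.0886
scene handle -0.21 14 top 0.0876
scene handle -0.2 17 top 0.0867
scene handle -0.19 7 top 0.0827
scene handle -0.18 12 top 0.0827
scene x -0.1 top 0.0906
scene x -0.08 top 0.0781
scene x -0.06 top 0.0784
scene x -0.04 top 0.0801
scene x -0.02 top 0.0901
scene x 0.0 top 0.0482
scene x 0.02 top 0.0435
scene x 0.04 top 0.0334
mouse_a [(0.94, [0.611, -0.246, 0.023]), (0.69, [0.47, -0.455, 0.038]), (0.62, [0.561, 0.312, 0.036]), (0.4, [0.473, 0.281, 0.027])]
load_cell [(0.55, [0.455, 0.414, 0.033])]
webcam [(0.59, [0.706, -0.166, 0.037])]
coffee_mug [(0.72, [0.418, 0.008, 0.067])]
side handle -0.25 12 top 0.0897
side handle -0.24 14 top 0.0892
side handle -0.23 14 top 0.0877
side handle -0.22 13 top 0.0877
side handle -0.21 12 top 0.0852
side handle -0.2 16 top 0.0857
side handle -0.19 9 top 0.0818
side handle -0.18 10 top 0.0785
side x -0.1 top 0.0911
side x -0.08 top 0.0776
side x -0.06 top 0.0774
side x -0.04 top 0.0795
side x -0.02 top 0.0883
side x 0.0 top 0.0485
side x 0.02 top 0.0422
side x 0.04 top 0.0325
mouse_a [(0.95, [0.489, -0.461, 0.03]), (0.77, [0.62, -0.248, 0.026]), (0.48, [0.571, 0.309, 0.031])]
load_cell [(0.57, [0.569, 0.309, 0.034]), (0.49, [0.467, 0.407, 0.039])]
webcam []
coffee_mug [(0.98, [0.436, 0.001, 0.062])]
```

View pics/scene11.png

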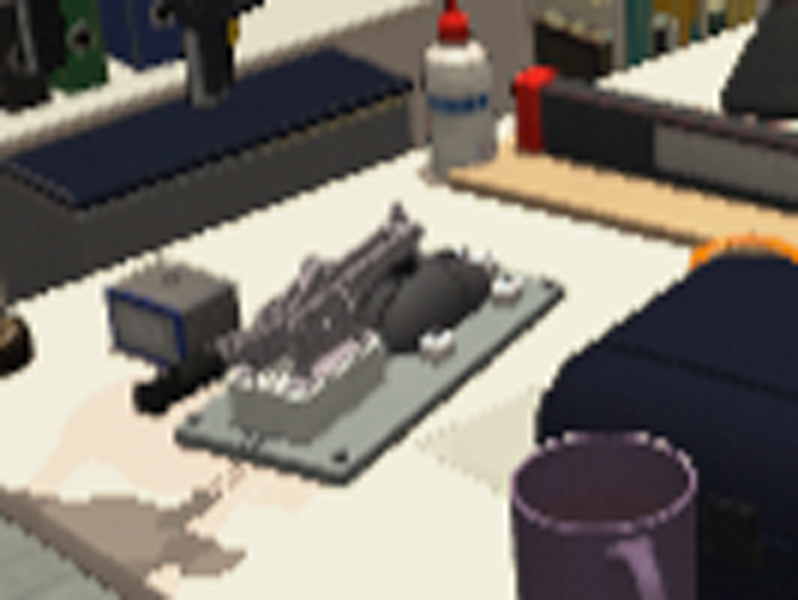

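The scene picture shows the clamp shut, with the handle nearly level at (180,385) and the arm and pad over the mouse at (430,290). The handle top is 88 mm above the desk at the grip and slopes about 6°, which gives h≈0 on its stop. The bystanders have not moved, so I'm handing in.

```bash
python3 -c "
from h import *
st();print(finish_job())"
```

```text
t 28.15 tcp [0.3696 0.2626 0.2478] jaw -71.7 z [-0.001 -0.003 -1.   ] F [-0.3 -0.1 -0.3] w 85.8 q [ 0.56 -0.16  2.06 -0.    1.25  1.82]
the job is handed in; nothing more can be done
None
```

The job is done and handed in at 28 s of the 72 s allowed; the hand-in itself gives no verdict. I opened the clamp fully, laid the dark grey mouse (`mouse_a`) in the nest with its nose away from the clamp, and pushed the handle down onto its stop.

**Regrasp:** I picked the mouse up twice. On the first grasp the wrist camera would have met the upright clamp arm, so I set the mouse down, turned the tool half round and took it again.

**Last checks:**
- **Mouse in the nest:** before clamping, its hump stood at 0.050 m (0.049 m expected) and it was level from side to side.
- **Handle:** it pressed against the stop with about 15 N. Afterwards both fixed cameras put its top near 0.088 m with a slope of about 6°, which matches a joint angle of 0.
- **Other objects:** mug, load cell and the two black mice read within the detectors' scatter of where they started, up to about 6 mm. The webcam read the same from the scene camera; the side camera missed it at the end. The gripper was clear of everything at hand-in.

**Disagreements:**
- **Sideways offset:** the wrist camera put the nest 3 to 4 mm further across than the fixed cameras did. I compared mouse and blocks in one close-up view, went with that, and the mouse went in.
- **Wrist heights:** after the release, the wrist camera also read heights about 7 mm too high, probably because the arm was still moving. I used the fixed cameras instead.

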